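# Swap two jars in the covered spice rack

## Robot

A 6-joint arm with a two-finger parallel gripper is mounted at the origin on a cart in front of the work surface, level with it; the furniture and walls round the work are solid. World frame = base frame: x ahead of the robot, y to its left, z up, the work surface at z = 0. Lengths are in m, angles in degrees, forces in N, time in s.
With the tool pointing down it reaches from about 0.4 to 0.825 m from the base axis. Payload 7 kg.
Tool frame: the origin (TCP) lies midway between the tips of the shut fingers; the grasp point (between the pads) lies ctrl.grasp_offset behind it (ctrl.grasp_offset is the distance from the TCP to the grasp point, in m); z points along the fingers, y is the line along which they close (so a half turn about z gives the same grasp; the last joint's range is limited). The gripper opens to 88 mm and grips with 3 to 60 N. Pads are 19 mm wide; open, the fingers measure 130 mm over their backs; the gripper's body (78 mm by 193 mm) begins 47 mm behind the grasp point.
Start: joints at [82.855, 20.546, 0.682, 0, -70.136, -16.507], TCP at [0.271, 0.618, 0.227] pointing down, gripper open.
Joint ranges: [-176.03, 176.03], [-82.01, 121.73], [-58.28, 71.71], [-173.87, 95.51], [-174.79, -0.11], [-173.66, 173.66]. Speed limits (degrees/s): [136.94, 136.94, 172.46, 180, 180, 180].

## Interface

Orientations are given as [roll, pitch, yaw] about the fixed x, y, z axes, in that order (R = Rz(yaw) Ry(pitch) Rx(roll)).
In Python, from plant import ctrl gives the robot as it stands. The module is installed in compiled form; this text tells all that it offers.
- The arm moves only by the tool send_rows, never from a script. Its argument "increments" is a list that holds one entry, the list of rows, each a list of 4 numbers: the shift along the world's x, y, z normalised to -1 to 1, where 1 is 0.2 m, then the turn about the world's z normalised to -1 to 1, where 1 is 1.5 rad. In form: [[[x, y, z, roll], ...]]. A call has 1 to 12 rows; each row is the pose to reach, as a shift and turn from the pose commanded when the call began; what a row does not reach only later rows make up. A row lasts 1/8 s, in which the tool goes at most 62.5 mm and 10.7 degrees, less where a joint would pass 70% of its speed; a pose out of reach is approached as far as the arm can. A call with a number of a shift or a turn outside -1 to 1 is refused whole. A call with a gripper value outside its range is refused whole. "jaw" is the opening, from 0 (shut) to 1 (fully open), set as the call begins (left out, the last holds). The fingers move at their own pace and stop on an object; the grip force is fixed at half the most. Time passes only in rows, so rows that repeat a pose let the fingers close. It gives the time, the measured TCP pose, the force, the opening and the grip force at its end, in the units of the state.
- ctrl.get_obs(): the state, without advancing time (a new reading comes with each control period).
- ctrl.snapshot(name): name is "side" or "top"; returns the picture (384x512x3 uint8, red, green, blue); there is no depth.
- ctrl.calibration(name): a dict with "mtx" (3x3 intrinsics, pixels), "eye" and "attitude" of the camera in the world. Camera axes: x right, y up, looking along -z (the intrinsics and any distortion apply to the point x, -y, -z); pixel columns grow to the right and rows downward; lengths in m; the calibration is good to about 2 mm. A picture is of the moment at which its call begins. calibration takes no time and is no camera call.
- ctrl.close_job(): hands the job in; it is judged then, once.
Trained networks look in the newest picture that a camera, given by its name, has taken for a name from the list of things; names that differ only in an ending like _2 or _b are one class to them, and where a whole thing is asked for, a point or a joint stands for the part that bears it (a point fixed in the world has none). Each returns a list of dicts, best first, with "conf" (0 to 1); they miss things now and then, are a little off and sometimes report something else, mostly with a low value. They report only what shows in the picture. A call takes as long as a camera call.
- ctrl.trace(thing, camera): "mask" (384x512 bool, what is visible of it) and "bbox" ([left, top, right, bottom] in pixels, round what is visible of it).
- ctrl.spot_point(thing, camera): "pixel" ([row, column] in pixels: a listed point, or the origin of a listed thing).
The state is a dict: "clock": time; "joint_pos": joint angles; "qvel": joint speeds; "tau": joint torques, N m; "tool_pos": TCP position; "orientation": TCP orientation; "force": force on the tool from outside, world axes, zero at the start; "moment": the same for the moment, N m; "opening": finger opening in m; "gripper_force": force on a finger pad.
Only numpy, scipy, OpenCV 4.12 (cv2) and the standard library are available. Lean on these libraries where they do the work, as an engineer would, in place of code of your own. Each camera call takes 0.05 s, during which the arm holds its last target. There are 200 camera calls.

## Task

The salt shaker and the tall spice jar are in each other's bays of the covered spice rack: slide the clear guard open, swap the two so that each stands upright where the other stood, and slide the guard fully shut again. Leave the shorter spice jar standing in its own bay, never tip any of the three over, and do not disturb the spoon or the other things on the worktop.

Things in the scene. Friction and masses are not known exactly. Their poses are not given: they have to be found in the camera images.
- rack: Fixed wooden spice rack, 100 mm (x) by 420 mm (y); origin under its centre on the worktop, x away from the robot, y to the left, turned a little. Floor 10 mm above the worktop. Right half (y < 0): three bays in a row; left half: spoon tray, over which the guard slides. Low track ribs front and back, tops at 20 mm. Upright end panel at the right end (y -204 to -210 mm), top at 124 mm.
- bay0 (a point): Middle of the floor of the left bay, 42 mm right (-y) of the rack's origin, 10 mm above the worktop. Each bay is 59 mm along the rack and about 77 mm across between the guard's panes, with 11 mm high dividers between the bays (63 mm pitch).
- bay1 (a point): Middle of the floor of the middle bay, 105 mm right of the rack's origin; as bay0.
- bay2 (a point): Middle of the floor of the right bay, 168 mm right of the rack's origin; as bay0.
- guard (a joint): Sliding clear plastic guard with white edge trims (tunnel of front, top and back panes, 192 mm along the rack, 85 mm across, top face 127 mm above the worktop). 0 = fully shut over the three bays, against the right end panel; grows as it slides left (the rack's +y), in m; 0.212 = fully open, all bays free. Needs about 1 to 2 N.
- knob (a point): Middle of the grip of the guard's round steel knob, on the middle of its top: 28 mm diameter, 22 mm tall, from 138 to 160 mm above the worktop; this point is 149 mm above it. It moves with the guard.
- salt_shaker: Salt shaker, clear body with a domed grey cap, 44 mm diameter, 90 mm tall (body straight up to 66 mm, dome narrower above 74 mm); origin at the centre of its underside, z up. Stands in one of the bays.
- tall_jar: Tall spice jar with a flat red lid, 45 mm diameter, 109 mm tall; origin at the centre of its underside, z up. Stands in one of the bays.
- short_jar: Shorter spice jar with a flat green lid, 45 mm diameter, 97 mm tall; origin at the centre of its underside, z up. Stands in the remaining bay and stays there.
- pepper_mill: Dark wooden pepper mill, 58 mm diameter, 170 mm tall, behind the rack; origin at the centre of its underside. Leave alone.
- beaker: Clear drinking beaker with lid, 70 mm diameter, 144 mm tall, behind the rack; origin at the centre of its underside. Leave alone.
- tin_tuna: Low round tin, 86 mm diameter, 40 mm tall, behind the rack's left half; origin at the centre of its underside. Leave alone.
- tin_beans: Round tin, 75 mm diameter, 58 mm tall, on the strip of worktop (90 to 150 mm wide) between the rack and the worktop's front edge; origin at the centre of its underside. Leave alone.
- mug: Dark stoneware mug, 92 mm wide, 121 mm with its handle, 94 mm tall, beyond the left end of the rack; origin at the middle of its underside, all of it within 62 mm of the origin. Leave alone.
- teaspoon: Teaspoon, 130 mm long, lying along the rack in the spoon tray; origin under its middle. Leave alone.

How it is judged (in metres and radians):
On the way, in this order (a step that is already met when the one before it is completed fails the run):
1. the guard is slid open by more than 120 mm (value of joint guard above 0.12 m), for 0.1 s.
2. the salt shaker and the tall jar each stand upright in a bay other than their own (((horizontal distance between salt_shaker and bay0 below 0.02 m and z of salt_shaker in the frame of bay0 below 0.006 m) or (horizontal distance between salt_shaker and bay1 below 0.02 m and z of salt_shaker in the frame of bay1 below 0.006 m) or (horizontal distance between salt_shaker and bay2 below 0.02 m and z of salt_shaker in the frame of bay2 below 0.006 m)) and angle between each of salt_shaker, tall_jar's own z axis and vertical below 0.1 rad and ((horizontal distance between tall_jar and bay0 below 0.02 m and z of tall_jar in the frame of bay0 below 0.006 m) or (horizontal distance between tall_jar and bay1 below 0.02 m and z of tall_jar in the frame of bay1 below 0.006 m) or (horizontal distance between tall_jar and bay2 below 0.02 m and z of tall_jar in the frame of bay2 below 0.006 m)) and distance of each of salt_shaker, tall_jar from where it was at the start of the episode above 0.04 m), for 0.2 s.
At the end, for the whole second after the job is handed in: Salt shaker and tall jar stand upright (0.1 rad) on the floor of a bay, within 20 mm of its middle and over 40 mm from their start; the shorter jar stands in its bay within 20 mm of its start (so the two have exchanged bays); all are at rest; the guard is shut to within 8 mm (all of step 2 and ((horizontal distance between short_jar and bay0 below 0.02 m and z of short_jar in the frame of bay0 below 0.006 m) or (horizontal distance between short_jar and bay1 below 0.02 m and z of short_jar in the frame of bay1 below 0.006 m) or (horizontal distance between short_jar and bay2 below 0.02 m and z of short_jar in the frame of bay2 below 0.006 m)) and angle between short_jar's own z axis and vertical below 0.1 rad and distance of short_jar from where it was at the start of the episode below 0.02 m and value of joint guard below 0.008 m and linear speed of each of salt_shaker, tall_jar, short_jar below 0.02 m/s); the robot touches nothing.
It fails at once if one of the three jars is tipped over (beyond 0.8 rad) (angle between any of salt_shaker, tall_jar, short_jar's own z axis and vertical above 0.8 rad).
It fails at once if a bystander (mill, beaker, tins, mug, teaspoon) is moved by more than 20 mm (distance of any of pepper_mill, beaker, tin_tuna, tin_beans, mug, teaspoon from where it was at the start of the episode above 0.02 m).
It also fails if it takes over 72 s, if anything falls off the work surface, if the arm or the gripper's body presses on something with over 40 N, if the wrist force passes 120 N, or if a joint passes its speed limit or range.

## Working session

There is one attempt and no reset: what is moved stays moved. The work goes in short steps, Python scripts to look and compute and a tool call to move; the robot and the scene stay as the last step left them, time stands still between calls to the robot, and variables do not carry over. Pictures are saved under pics/ and viewed, at most 10 in all, crops included, and the job is handed in when it is done.

Besides the shell and the picture viewer there is one more tool, called after "Call:" in YAML: its name, and indented under it one key for each argument. send_rows: Moves the arm, as the interface text tells. Its arguments: {"type":"object","properties":{"increments":{"type":"array"},"jaw":{"type":"number"}},"required":["increments"]}

```bash
mkdir -p pics; cat > h.py <<'E'
import numpy as np,cv2
from plant import ctrl
from scipy.spatial.transform import Rotation as R
def cal(n):
    c=ctrl.calibration(n);a=np.array(c['attitude'],float)
    Rm=a if a.shape==(3,3) else R.from_euler('xyz',a,degrees=True).as_matrix()
    return np.array(c['mtx']),np.array(c['eye']),Rm,c
def ray(n,row,col):
    K,e,Rm,c=cal(n)
    p=np.linalg.inv(K)@[col,row,1]
    return e,Rm@(p*[1,-1,-1])
def atz(n,px,z):
    e,d=ray(n,*px);return e+d*(z-e[2])/d[2]
def proj(n,P):
    K,e,Rm,c=cal(n)
    q=(np.atleast_2d(P)-e)@Rm*[1,-1,-1];q=q@K.T
    return q[:,:2]/q[:,2:]
def tri(px):
    A=0;b=0
    for n,p in px.items():
        e,d=ray(n,*p);d=d/np.linalg.norm(d);M=np.eye(3)-np.outer(d,d);A=A+M;b=b+M@e
    return np.linalg.solve(A,b)
E
python3 - <<'E'
from h import *
np.set_printoptions(precision=4,suppress=True)
for n in('side','top'):
    print(ctrl.calibration(n))
    cv2.imwrite(f'pics/{n}0.png',ctrl.snapshot(n)[:,:,::-1])
    for t in ['rack','bay0','bay1','bay2','knob','salt_shaker','tall_jar','short_jar','pepper_mill','beaker','tin_beans','mug','tin_tuna']:
        r=ctrl.spot_point(t,n)
        print(n,t,[(np.round(x['pixel'],1),round(x['conf'],2)) for x in r[:2]])
        if n=='top' and r: print('   ',atz(n,r[0]['pixel'],{'bay0':.01,'bay1':.01,'bay2':.01,'knob':.149,'salt_shaker':.01,'tall_jar':.01,'short_jar':.01}.get(t,0)))
print(ctrl.get_obs(),ctrl.grasp_offset)
E
```

```text
{'mtx': array([[455.8253,   0.    , 255.9851],
       [  0.    , 455.8253, 184.3072],
       [  0.    ,   0.    ,   1.    ]]), 'eye': array([-0.0478, -0.1493,  1.04  ]), 'attitude': array([ 34.9638,  -0.0757, -78.7993])}
side rack [(array([190.1, 270.8]), 0.64), (array([231. , 254.5]), 0.61)]
side bay0 [(array([240.8, 272.5]), 0.88), (array([254.1, 293.5]), 0.77)]
side bay1 [(array([240.8, 272.5]), 0.88), (array([254.1, 293.5]), 0.77)]
side bay2 [(array([240.8, 272.5]), 0.88), (array([254.1, 293.5]), 0.77)]
side knob [(array([223.7, 292.8]), 0.63), (array([189.6, 271.8]), 0.26)]
side salt_shaker []
side tall_jar [(array([267. , 310.2]), 0.65)]
side short_jar [(array([268.1, 309.7]), 0.4)]
side pepper_mill [(array([231.8, 341.9]), 0.94)]
side beaker [(array([264.7, 233.6]), 0.72), (array([190.8, 273.4]), 0.6)]
side tin_beans [(array([267.2, 234.2]), 0.9), (array([265.1, 310.1]), 0.58)]
side mug [(array([152.8, 191.1]), 0.9)]
side tin_tuna [(array([170.7, 231.6]), 0.67), (array([153. , 192.2]), 0.58)]
{'mtx': array([[382.8507,   0.    , 253.2564],
       [  0.    , 382.8507, 194.3782],
[... 796 characters left out ...]
eans [(array([258.2, 247.6]), 0.64)]
    [ 0.4093 -0.0035  0.    ]
top mug [(array([136.5, 164.8]), 0.98)]
    [0.7361 0.2124 0.    ]
top tin_tuna [(array([146. , 216.8]), 0.67)]
    [0.7073 0.0733 0.    ]
{'clock': 1.4, 'joint_pos': array([ 82.8562,  20.5461,   0.6783,  -0.0013, -70.1338, -16.5069]), 'qvel': array([-0.0527, -0.0196, -0.0744, -0.0007,  0.0164, -0.1135]), 'tau': array([  0.001 , -58.2391,  29.3303,   7.003 ,   0.0124,  -0.    ]), 'tool_pos': array([0.2708, 0.6183, 0.2265]), 'orientation': array([179.9982,   0.0007, -23.6512]), 'force': array([-0.7507, -0.8711,  0.2871]), 'moment': array([-0.0723, -0.0013, -0.0016]), 'gripper_force': 0.0, 'opening': 0.08759549254297505} 0.0188
```

```bash
python3 - <<'E'
import cv2
for n,(a,b,c,d) in {'side':(110,310,160,420),'top':(100,300,130,390)}.items():
    i=cv2.imread(f'pics/{n}0.png')[a:b,c:d];cv2.imwrite(f'pics/{n}0c.png',cv2.resize(i,None,fx=3,fy=3,interpolation=cv2.INTER_CUBIC)[:600,:800])
E
```

```text
(no output)
```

View pics/side0c.png

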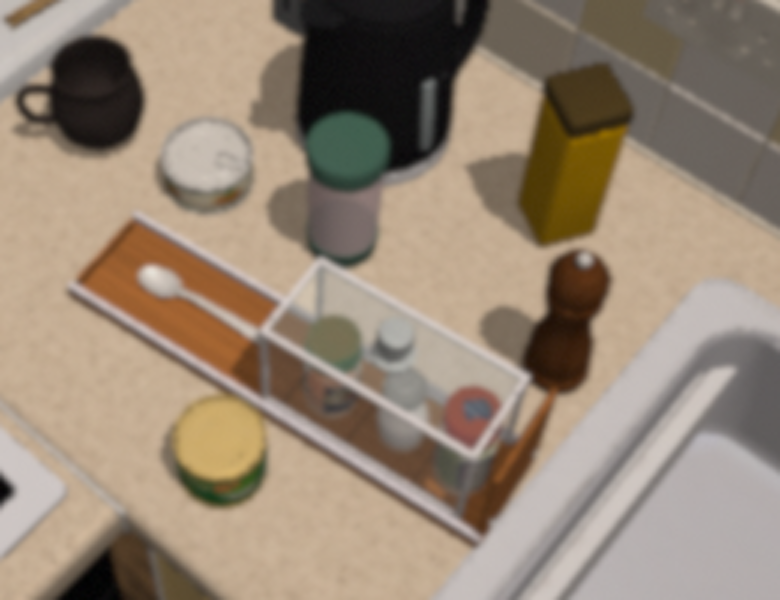

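View pics/top0c.png

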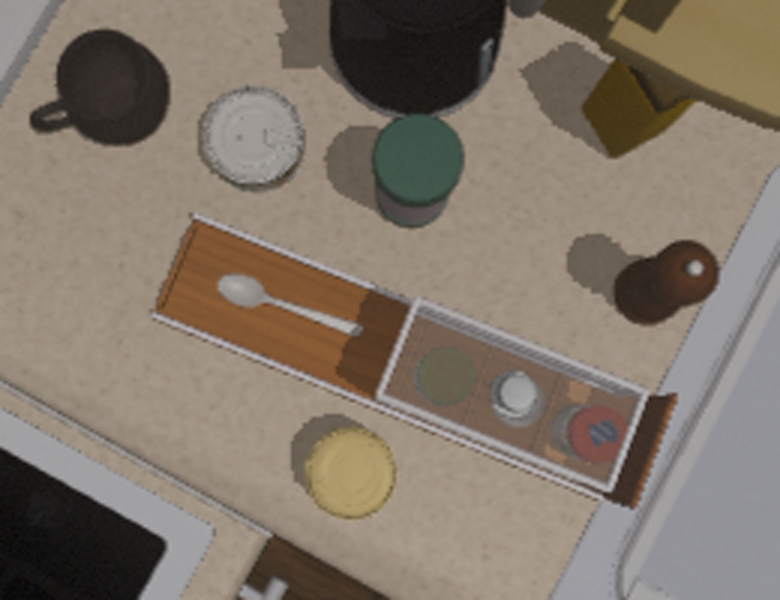

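```bash
python3 - <<'E'
from h import *
np.set_printoptions(precision=4,suppress=True)
f=lambda n,c:(c[1]/3+{'top':100,'side':110}[n],c[0]/3+{'top':130,'side':160}[n])
t=[(415,300),(378,398),(647,392),(610,491)]
s=[(320,261),(264,331),(528,379),(475,455)]
T=np.array([tri({'top':f('top',a),'side':f('side',b)}) for a,b in zip(t,s)])
Q=np.array([atz('top',f('top',a),.127) for a in t]); S=np.array([atz('side',f('side',a),.127) for a in s])
for W in(T,Q,S):
    c=W.mean(0);d=(W[0]+W[1]-W[2]-W[3])/2;e=(W[0]+W[2]-W[1]-W[3])/2
    print(c,np.linalg.norm(d),np.linalg.norm(e),np.degrees(np.arctan2(-d[0],d[1])),np.degrees(np.arctan2(e[1],e[0])))
L=[atz('top',f('top',a),.02) for a in[(155,316),(196,217)]];print('left rib ends',L)
# things
print('knob',tri({'top':f('top',(518,390)),'side':f('side',(395,325))}))
M={'mill':[('top',(645,292)),0],'red lid':[('top',(599,434)),.119],'green':[('top',(446,376)),.107],'beaker lid':[('top',(418,158)),.144],'milltop':[('top',(695,268)),.17],'beans':[('top',(350,473)),.058],'millbot':[('side',(555,372)),0],'redside':[('side',(472,412)),.119],'greenside':[('side',(335,340)),.107],'beakers':[('side',(347,140)),.144]}
for k,((n,c),z) in M.items(): print(k,atz(n,f(n,c),z))
E
```

```text
[ 0.4741 -0.1286  0.1274] 0.18809274394054362 0.08033400579008054 -23.01448809034088 -22.98201110964812
[ 0.4736 -0.1274  0.127 ] 0.18865087792922347 0.07993358364818781 -22.92208402746907 -22.530295342242187
[ 0.4746 -0.1298  0.127 ] 0.18754898143148369 0.07767010901557368 -22.987466669551097 -23.759678380826067
left rib ends [array([0.5484, 0.1634, 0.02  ]), array([0.6337, 0.1279, 0.02  ])]
knob [ 0.4767 -0.1272  0.166 ]
mill [ 0.5625 -0.263   0.    ]
red lid [ 0.4426 -0.1937  0.119 ]
green [ 0.4895 -0.079   0.107 ]
beaker lid [ 0.6544 -0.0597  0.144 ]
milltop [ 0.5627 -0.2589  0.17  ]
beans [ 0.4139 -0.0021  0.058 ]
millbot [ 0.5568 -0.2658  0.    ]
redside [ 0.4414 -0.1943  0.119 ]
greenside [ 0.4895 -0.0818  0.107 ]
beakers [ 0.6595 -0.0607  0.144 ]
```

Call:
send_rows:
  increments:
    - [[0.254, -0.934, 0, 0], [0.254, -0.934, 0, 0], [0.254, -0.934, 0, 0], [0.254, -0.934, 0, 0]]
  jaw: 1

```text
clock: 1.9
tool_pos: [0.3222, 0.4281, 0.2274]
orientation: [-179.9, 0.0, -23.8]
force: [-0.0, 0.6, 1.4]
opening: 0.0879
gripper_force: 0.0
```

Call:
send_rows:
  increments:
    - [[0.254, -0.934, 0, 0], [0.254, -0.934, 0, 0], [0.254, -0.934, 0, 0], [0.254, -0.934, 0, 0]]

```text
clock: 2.4
tool_pos: [0.3728, 0.2421, 0.227]
orientation: [-179.9, -0.0, -23.8]
force: [0.3, 0.5, 0.3]
opening: 0.0875
gripper_force: 0.0
```

Call:
send_rows:
  increments:
    - [[0.254, -0.934, 0, 0], [0.254, -0.934, 0, 0], [0.254, -0.934, 0, 0], [0.254, -0.934, 0, 0]]

```text
clock: 2.9
tool_pos: [0.424, 0.0554, 0.2267]
orientation: [180.0, -0.0, -23.9]
force: [-0.0, 0.1, -0.4]
opening: 0.0877
gripper_force: 0.0
```

Call:
send_rows:
  increments:
    - [[0.254, -0.934, 0, 0], [0.254, -0.934, 0, 0], [0.254, -0.934, 0, 0], [0.254, -0.934, 0, 0], [0.254, -0.934, 0, 0]]

```text
clock: 3.52
tool_pos: [0.4745, -0.1285, 0.2262]
orientation: [180.0, 0.0, -23.7]
force: [-0.0, 0.7, 0.3]
opening: 0.0876
gripper_force: 0.0
```

Call:
send_rows:
  increments:
    - [[0, 0, -0.3, 0], [0, 0, -0.465, 0], [0, 0, -0.465, 0]]

```text
clock: 3.9
tool_pos: [0.4726, -0.1272, 0.1319]
orientation: [179.9, 0.2, -23.5]
force: [0.3, 0.1, 0.5]
opening: 0.0878
gripper_force: 0.0
```

Call:
send_rows:
  increments:
    - [[0, 0, 0, 0], [0, 0, 0, 0], [0, 0, 0, 0], [0, 0, 0, 0], [0, 0, 0, 0]]
  jaw: 0

```text
clock: 4.53
tool_pos: [0.4741, -0.129, 0.1338]
orientation: [-180.0, -0.0, -23.7]
force: [0.0, -0.1, -0.1]
opening: 0.0433
gripper_force: 0.0
```

Call:
send_rows:
  increments:
    - [[0, 0, 0, 0], [0, 0, 0, 0], [0, 0, 0, 0]]

```text
clock: 4.9
tool_pos: [0.474, -0.129, 0.1336]
orientation: [180.0, -0.0, -23.7]
force: [-0.0, 0.3, 0.4]
opening: 0.0272
gripper_force: 30.0
```

Call:
send_rows:
  increments:
    - [[0.02, 0.05, 0, 0], [0.06, 0.15, 0, 0], [0.12, 0.28, 0, 0], [0.18, 0.42, 0, 0], [0.24, 0.56, 0, 0], [0.3, 0.7, 0, 0], [0.35, 0.83, 0, 0], [0.39, 0.92, 0, 0], [0.41, 0.965, 0, 0], [0.41, 0.965, 0, 0]]

```text
clock: 6.15
tool_pos: [0.5522, 0.0546, 0.1332]
orientation: [178.9, 0.2, -23.6]
force: [-1.1, -43.9, 7.4]
opening: 0.0272
gripper_force: 30.0
```

Call:
send_rows:
  increments:
    - [[-0.018, -0.045, 0, 0], [-0.018, -0.045, 0, 0]]

```text
clock: 6.4
tool_pos: [0.5523, 0.0542, 0.1333]
orientation: [179.9, -0.0, -23.7]
force: [3.8, -8.5, -2.8]
opening: 0.0272
gripper_force: 30.0
```

```bash
python3 - <<'E'
from h import *
for n,(a,b,c,d) in {'side':(110,310,160,420),'top':(100,300,130,390)}.items():
    i=ctrl.snapshot(n)[a:b,c:d,::-1];cv2.imwrite(f'pics/{n}1c.png',cv2.resize(i,None,fx=3,fy=3,interpolation=cv2.INTER_CUBIC)[:600,:800])
print(ctrl.get_obs()['force'],ctrl.get_obs()['tool_pos'])
E
```

```text
[ 3.4575898  -8.26955434 -2.60273718] [0.55225665 0.05420615 0.13325524]
```

View pics/side1c.png

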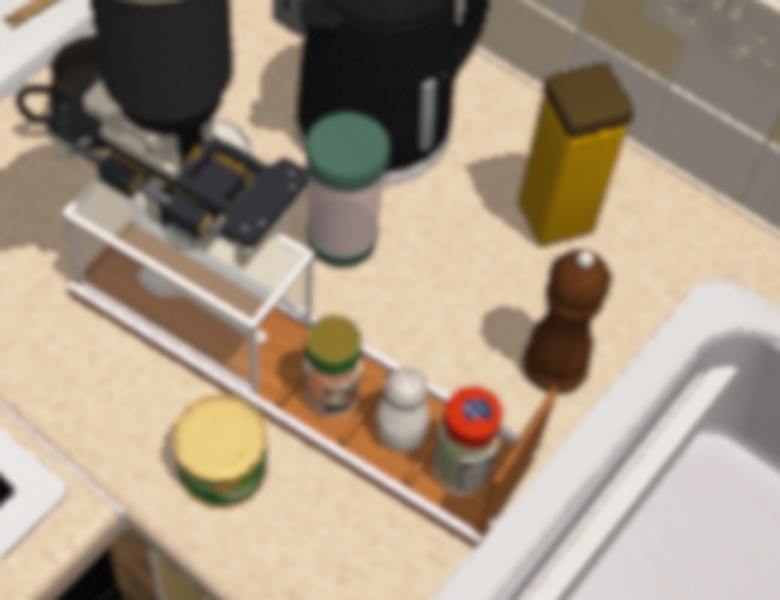

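View pics/top1c.png

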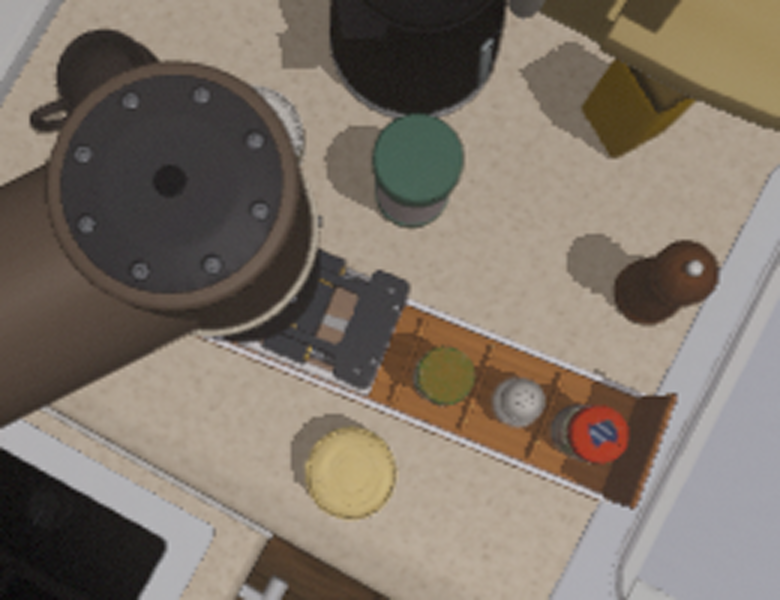

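Call:
send_rows:
  increments:
    - [[0, 0, 0, 0], [0, 0, 0, 0], [0, 0, 0, 0], [0, 0, 0.05, 0], [0, 0, 0.2, 0], [0, 0, 0.45, 0]]
  jaw: 1

```text
clock: 7.25
tool_pos: [0.5515, 0.0549, 0.2238]
orientation: [179.9, 0.1, -23.7]
force: [1.4, 0.0, 0.4]
opening: 0.0815
gripper_force: 0.0
```

Call:
send_rows:
  increments:
    - [[-0.276, -0.62, 0, -0.52], [-0.276, -0.62, 0, -0.52], [-0.276, -0.62, 0, -0.52], [-0.276, -0.62, 0, -0.52], [-0.276, -0.62, 0, -0.52]]

```text
clock: 7.88
tool_pos: [0.4973, -0.0691, 0.2244]
orientation: [-179.9, -0.0, -68.4]
force: [0.0, 0.1, 0.8]
opening: 0.0876
gripper_force: 0.0
```

Call:
send_rows:
  increments:
    - [[-0.276, -0.62, 0, -0.52], [-0.276, -0.62, 0, -0.52], [-0.276, -0.62, 0, -0.52], [-0.276, -0.62, 0, -0.52], [-0.276, -0.62, 0, -0.52], [-0.276, -0.62, 0, -0.52]]

```text
clock: 8.62
tool_pos: [0.4423, -0.1926, 0.2237]
orientation: [-180.0, 0.0, -112.7]
force: [-0.1, 0.2, -0.7]
opening: 0.0877
gripper_force: 0.0
```

```bash
python3 - <<'E'
from h import *
np.set_printoptions(precision=4,suppress=True)
f=lambda n,c:(c[1]/3+{'top':100,'side':110}[n],c[0]/3+{'top':130,'side':160}[n])
print('salt',tri({'top':f('top',(520,398)),'side':f('side',(407,374))}),atz('top',f('top',(520,401)),.09),atz('side',f('side',(407,384)),.09))
print(ctrl.get_obs())
O=np.array([.5115,-.0410,.01]);u=np.array([.391,.9205,0]);ex=np.array([.9205,-.391,0])
for n in('side','top'):
    i=ctrl.snapshot(n)[:,:,::-1].copy()
    for k in(.042,.105,.168):
        for a,b in((-.0295,-.0385),(-.0295,.0385),(.0295,-.0385),(.0295,.0385)):
            p=proj(n,O-u*k+u*a+ex*b)[0];i[int(round(p[1])),int(round(p[0]))]=(255,0,0)
    a,b,c,d={'side':(110,310,160,420),'top':(100,300,130,390)}[n]
    i=cv2.resize(i[a:b,c:d],None,fx=3,fy=3,interpolation=cv2.INTER_NEAREST)[:600,:800];cv2.imwrite(f'pics/{n}2.png',i)
E
```

```text
salt [ 0.472  -0.1391  0.1029] [ 0.4691 -0.1381  0.09  ] [ 0.4712 -0.1428  0.09  ]
{'clock': 8.625, 'joint_pos': array([ -0.1042,   2.2325, -23.075 ,  -0.0005, -64.6792, -22.6173]), 'qvel': array([ 0.1984,  0.0225, -0.1482,  0.0214,  0.1469,  0.1111]), 'tau': array([ -0.1868, -31.4718,  28.1825,   6.7341,  -0.0068,  -0.2784]), 'tool_pos': array([ 0.4423, -0.1926,  0.2237]), 'orientation': array([-179.9879,    0.0056, -112.7217]), 'force': array([-0.0603,  0.2125, -0.6709]), 'moment': array([ 0.0899, -0.0895, -0.0141]), 'gripper_force': 0.0, 'opening': 0.08773743057138404}
```

View pics/side2.png

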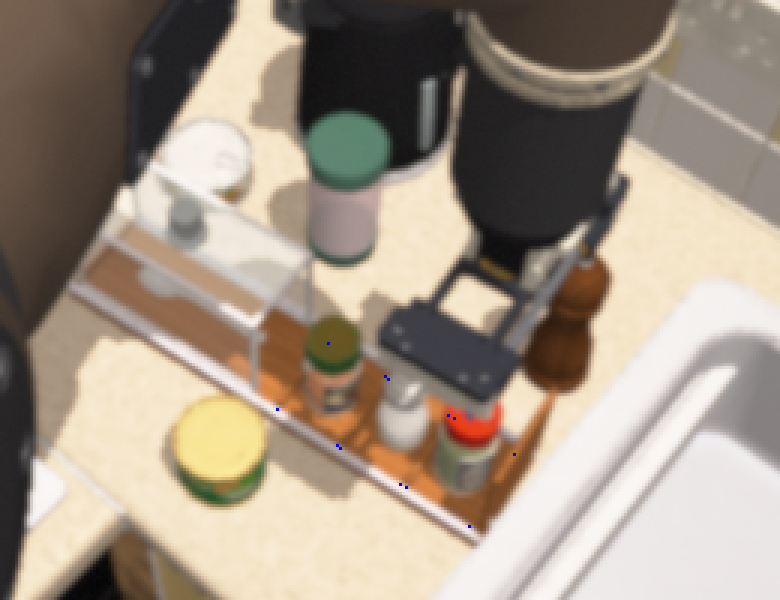

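Call:
send_rows:
  increments:
    - [[0, -0.005, -0.3, 0], [0, -0.005, -0.6, 0], [0, -0.005, -0.79, 0], [0, -0.005, -0.79, 0]]

```text
clock: 9.22
tool_pos: [0.44, -0.1936, 0.0633]
orientation: [179.7, -0.1, -112.9]
force: [0.1, 0.0, 0.9]
opening: 0.0878
gripper_force: 0.0
```

Call:
send_rows:
  increments:
    - [[0, 0, 0, 0], [0, 0, 0, 0], [0, 0, 0, 0], [0, 0, 0, 0], [0, 0, 0, 0], [0, 0, 0, 0], [0, 0, 0, 0]]
  jaw: 0

```text
clock: 10.1
tool_pos: [0.4423, -0.194, 0.0659]
orientation: [-180.0, 0.0, -113.0]
force: [-0.3, -0.1, 4.8]
opening: 0.0437
gripper_force: 29.7
```

Call:
send_rows:
  increments:
    - [[0, 0, 0.1, 0], [0, 0, 0.35, 0], [0, 0, 0.6, 0], [0, 0, 0.6, 0]]

```text
clock: 10.6
tool_pos: [0.4441, -0.1942, 0.1891]
orientation: [-179.6, 0.1, -113.0]
force: [1.2, -0.6, -1.3]
opening: 0.044
gripper_force: 29.7
```

Call:
send_rows:
  increments:
    - [[-0.04, 0.08, 0, 0], [-0.12, 0.22, 0, 0], [-0.2, 0.37, 0, 0], [-0.24, 0.445, 0, 0], [-0.24, 0.445, 0, 0], [-0.24, 0.445, 0, 0]]

```text
clock: 11.35
tool_pos: [0.3936, -0.1048, 0.1849]
orientation: [179.9, -0.0, -113.0]
force: [0.8, -0.3, -2.0]
opening: 0.0439
gripper_force: 29.7
```

Call:
send_rows:
  increments:
    - [[0, 0, -0.1, 0], [0, 0, -0.3, 0], [0, 0, -0.5, 0], [0, 0, -0.58, 0], [0, 0, -0.61, 0], [0, 0, -0.62, 0], [0, 0, -0.62, 0]]

```text
clock: 12.22
tool_pos: [0.3945, -0.105, 0.062]
orientation: [-180.0, 0.0, -113.0]
force: [0.4, 0.6, -0.4]
opening: 0.0444
gripper_force: 29.7
```

Call:
send_rows:
  increments:
    - [[0, 0, -0.015, 0], [0, 0, -0.025, 0], [0, 0, -0.028, 0], [0, 0, -0.028, 0], [0, 0, -0.028, 0]]

```text
clock: 12.85
tool_pos: [0.394, -0.1049, 0.056]
orientation: [-180.0, 0.0, -113.0]
force: [-0.3, 0.1, -1.1]
opening: 0.0443
gripper_force: 29.7
```

Call:
send_rows:
  increments:
    - [[0, 0, -0.003, 0], [0, 0, -0.005, 0], [0, 0, -0.005, 0]]

```text
clock: 13.22
tool_pos: [0.3944, -0.105, 0.0556]
orientation: [-180.0, -0.0, -113.0]
force: [-1.2, 0.8, 8.4]
opening: 0.0439
gripper_force: 29.8
```

Call:
send_rows:
  increments:
    - [[0, 0, 0, 0], [0, 0, 0, 0], [0, 0, 0, 0], [0, 0, 0.2, 0], [0, 0, 0.5, 0], [0, 0, 0.7, 0], [0, 0, 0.7, 0]]
  jaw: 0.75

```text
clock: 14.1
tool_pos: [0.3959, -0.1047, 0.198]
orientation: [-179.7, 0.2, -113.0]
force: [0.0, 0.2, -0.6]
opening: 0.0656
gripper_force: 0.0
```

```bash
python3 - <<'E'
from h import *
np.set_printoptions(precision=4,suppress=True)
for n in('side','top'):
    i=ctrl.snapshot(n)[:,:,::-1]
    a,b,c,d={'side':(110,310,160,420),'top':(100,300,130,390)}[n]
    cv2.imwrite(f'pics/{n}3.png',cv2.resize(i[a:b,c:d],None,fx=3,fy=3,interpolation=cv2.INTER_CUBIC)[:600,:800])
    for t in('salt_shaker','tall_jar'):
        for r in ctrl.spot_point(t,n)[:2]: print(n,t,r['conf'],atz(n,r['pixel'],.01 if t[0]=='s' else 0))
E
```

```text
side salt_shaker 0.81 [ 0.4646 -0.1422  0.01  ]
side salt_shaker 0.64 [0.7379 0.2031 0.01  ]
side tall_jar 0.79 [ 0.4001 -0.0963  0.    ]
top tall_jar 0.49 [ 0.3986 -0.1057  0.    ]
```

View pics/side3.png

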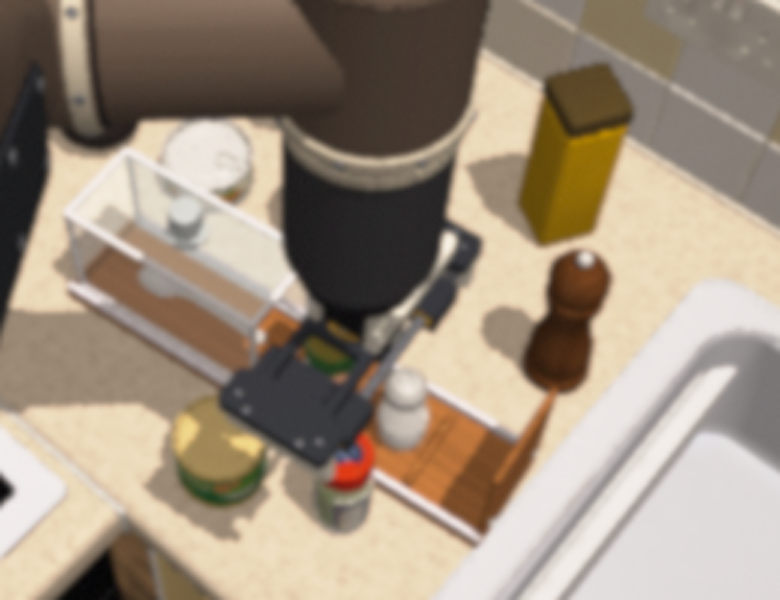

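Call:
send_rows:
  increments:
    - [[0.15, -0.07, 0, 0], [0.3, -0.14, 0, 0], [0.38, -0.173, 0, 0], [0.38, -0.173, 0, 0], [0.38, -0.173, 0, 0]]
  jaw: 0.72

```text
clock: 15.02
tool_pos: [0.469, -0.1394, 0.1945]
orientation: [179.9, -0.0, -113.0]
force: [-0.2, 0.0, -0.2]
opening: 0.0632
gripper_force: 0.0
```

Call:
send_rows:
  increments:
    - [[0, 0, -0.2, 0], [0, 0, -0.45, 0], [0, 0, -0.6, 0], [0, 0, -0.67, 0], [0, 0, -0.67, 0], [0, 0, -0.67, 0]]

```text
clock: 15.78
tool_pos: [0.4709, -0.1394, 0.0623]
orientation: [-179.9, 0.0, -113.0]
force: [-0.1, -0.5, -0.5]
opening: 0.0627
gripper_force: 0.0
```

Call:
send_rows:
  increments:
    - [[0, 0, 0, 0], [0, 0, 0, 0], [0, 0, 0, 0], [0, 0, 0, 0], [0, 0, 0, 0]]
  jaw: 0

```text
clock: 16.4
tool_pos: [0.4704, -0.1396, 0.0611]
orientation: [-180.0, 0.0, -113.0]
force: [1.3, -1.2, 1.7]
opening: 0.0343
gripper_force: 29.8
```

```bash
python3 - <<'E'
from h import *
a=ctrl.snapshot('side')[200:300,230:340,::-1];b=ctrl.snapshot('top')[190:290,250:360,::-1]
cv2.imwrite('pics/m4.png',cv2.resize(np.hstack([a,b]),None,fx=3.6,fy=3.6,interpolation=cv2.INTER_CUBIC))
print(ctrl.get_obs())
E
```

```text
{'clock': 16.5, 'joint_pos': array([ 6.49382126e+00,  1.35600902e+01, -3.44330668e+01,  1.24836915e-02,
       -4.19763944e+01, -2.95278140e+01]), 'qvel': array([ 0.01541445,  0.03178173,  0.02502293, -0.00832016, -0.01900109,
        0.05330775]), 'tau': array([-3.04382073e-02, -3.90882218e+01,  1.97279674e+01,  4.55482945e+00,
       -2.23169625e-01, -2.25812335e-03]), 'tool_pos': array([ 0.47033724, -0.13955718,  0.06113227]), 'orientation': array([-1.79969389e+02,  7.73690590e-03, -1.13024712e+02]), 'force': array([ 0.58009342, -0.95425517,  2.20677646]), 'moment': array([ 0.03172353, -0.30210607,  0.07189666]), 'gripper_force': 29.796101521242235, 'opening': 0.03399161189676688}
```

View pics/m4.png

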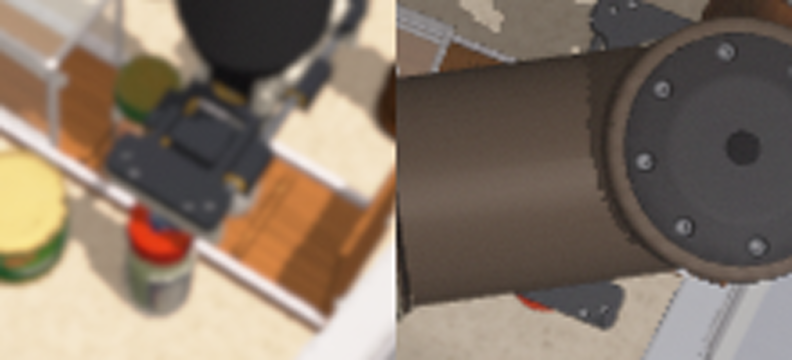

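Call:
send_rows:
  increments:
    - [[0, 0, 0, 0], [0, 0, 0, 0], [0, 0, 0, 0], [0, 0, -0.03, 0], [0, 0, -0.05, 0], [0, 0, -0.05, 0]]
  jaw: 0.72

```text
clock: 17.25
tool_pos: [0.4696, -0.1395, 0.0504]
orientation: [179.9, -0.0, -113.0]
force: [0.0, -0.8, 0.6]
opening: 0.0627
gripper_force: 0.0
```

Call:
send_rows:
  increments:
    - [[0, 0, 0, 0], [0, 0, 0, 0], [0, 0, 0, 0], [0, 0, 0, 0], [0, 0, 0, 0]]
  jaw: 0

```text
clock: 17.88
tool_pos: [0.4703, -0.1395, 0.0511]
orientation: [-180.0, 0.0, -113.0]
force: [0.5, -0.4, 0.3]
opening: 0.0372
gripper_force: 29.7
```

Call:
send_rows:
  increments:
    - [[0, 0, 0, 0], [0, 0, 0, 0], [0, 0, 0, 0], [0, 0, 0.2, 0], [0, 0, 0.5, 0], [0, 0, 0.8, 0], [0, 0, 0.95, 0], [0, 0, 0.95, 0]]
  jaw: 0.72

```text
clock: 18.88
tool_pos: [0.4712, -0.1396, 0.2437]
orientation: [-179.7, 0.1, -113.0]
force: [0.6, 0.1, -1.0]
opening: 0.0632
gripper_force: 0.0
```

```bash
python3 - <<'E'
from h import *
O=np.array([.5115,-.0410,.01]);u=np.array([.391,.9205,0]);ex=np.array([.9205,-.391,0])
i=ctrl.snapshot('side')[:,:,::-1]
a=i[200:300,230:340]
b=cv2.resize(a,None,fx=6,fy=6,interpolation=cv2.INTER_CUBIC)
th=np.linspace(0,6.283,60)
for z,c,r in((.01,(255,0,0),.022),(.076,(255,0,0),.022),(.1,(0,255,0),.003)):
    p=proj('side',np.array([.4703,-.1395,z])+r*np.c_[np.cos(th),np.sin(th),0*th])
    cv2.polylines(b,[np.int32((p-[230,200]+.5)*6)],1,c,1)
cv2.imwrite('pics/s5.png',b)
for n in ('side',):
    for r in ctrl.spot_point('salt_shaker',n)[:2]: print(r['conf'],atz(n,r['pixel'],.01))
E
```

```text
0.96 [ 0.46627378 -0.15052303  0.01      ]
```

View pics/s5.png

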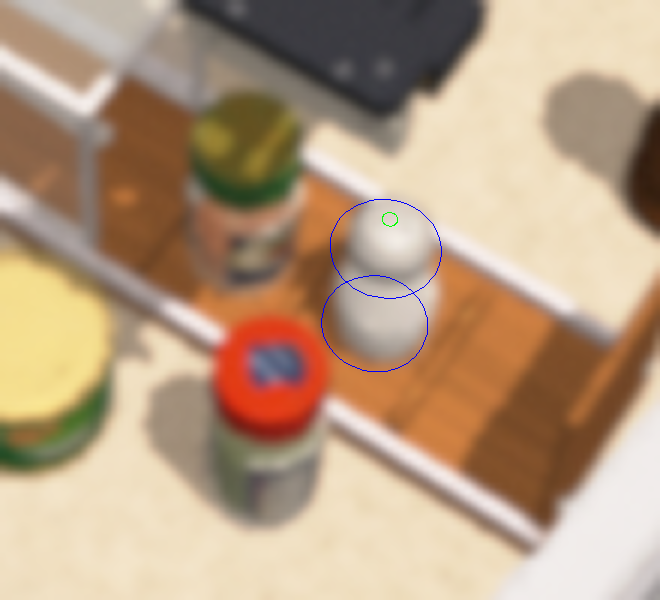

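```bash
cat >> h.py <<'E'
from scipy.optimize import minimize
PR={'salt_shaker':[(0,.022),(.066,.022),(.074,.017),(.083,.014),(.09,.004)],'tall_jar':[(0,.0225),(.109,.0225)],'short_jar':[(0,.0225),(.097,.0225)]}
def sil(n,x,y,z0,prof,s=4):
    th=np.linspace(0,6.283,40)
    P=np.vstack([np.c_[x+r*np.cos(th),y+r*np.sin(th),0*th+z0+z] for z,r in prof])
    h=cv2.convexHull(np.float32(proj(n,P)))
    m=np.zeros((384*s,512*s),np.uint8);cv2.fillConvexPoly(m,np.int32((h+.5)*s),1);return m>0
def fit(n,t,z0,guess):
    rs=ctrl.trace(t,n)
    if not rs:return None
    m=cv2.resize(rs[0]['mask'].astype(np.uint8),None,fx=4,fy=4,interpolation=0)>0
    def f(p):
        q=sil(n,p[0],p[1],z0,PR[t]);return 1-(q&m).sum()/(q|m).sum()
    r=minimize(f,guess,method='Nelder-Mead',options=dict(initial_simplex=[guess,[guess[0]+.01,guess[1]],[guess[0],guess[1]+.01]],xatol=2e-4))
    return r.x,1-r.fun,rs[0]['conf'],m.sum()/16,rs[0]['bbox']
E
python3 - <<'E'
from h import *
O=np.array([.5115,-.0410]);u=np.array([.391,.9205]);ex=np.array([.9205,-.391])
ctrl.snapshot('side')
for t,z,g in(('salt_shaker',.01,(.47,-.14)),('tall_jar',0,(.394,-.105)),('short_jar',.01,(.49,-.08))):
    r=fit('side',t,z,g);print(t,r)
    if r: d=r[0]-O;print('  rack frame',d@ex,d@u)
E
```

```text
salt_shaker (array([ 0.472008  , -0.14099205]), np.float64(0.9156673114119923), 0.9, np.float64(457.0), [285.0, 232.7, 306.0, 261.5])
  rack frame 0.0027445047528743983 -0.10748405973052984
tall_jar (array([ 0.39617098, -0.10479153]), np.float64(0.9058262414663799), 0.59, np.float64(610.0), [261.9, 251.8, 285.2, 284.7])
  rack frame -0.0812178763796983 -0.10381374548089499
short_jar (array([ 0.49106272, -0.07838879]), np.float64(0.9279726792921453), 0.56, np.float64(565.0), [264.3, 216.1, 283.5, 248.7])
  rack frame -0.004193503149032482 -0.04240735528564449
```

Call:
send_rows:
  increments:
    - [[0.008, -0.007, -0.25, 0], [0.008, -0.007, -0.5, 0], [0.008, -0.007, -0.75, 0], [0.008, -0.007, -0.88, 0], [0.008, -0.007, -0.91, 0], [0.008, -0.007, -0.91, 0]]

```text
clock: 19.92
tool_pos: [0.4718, -0.141, 0.059]
orientation: [180.0, -0.0, -113.0]
force: [0.7, -0.4, -0.4]
opening: 0.063
gripper_force: 0.0
```

Call:
send_rows:
  increments:
    - [[0, 0, 0, 0], [0, 0, 0, 0], [0, 0, 0, 0], [0, 0, 0, 0], [0, 0, 0, 0], [0, 0, 0, 0], [0, 0, 0, 0]]
  jaw: 0

```text
clock: 20.8
tool_pos: [0.4718, -0.1409, 0.0594]
orientation: [-180.0, 0.0, -113.0]
force: [-1.8, 0.5, 6.2]
opening: 0.0345
gripper_force: 29.9
```

Call:
send_rows:
  increments:
    - [[0, 0, 0.03, 0], [0, 0, 0.06, 0], [0, 0, 0.1, 0], [0, 0, 0.1, 0]]

```text
clock: 21.3
tool_pos: [0.4722, -0.1409, 0.0798]
orientation: [-179.9, 0.0, -113.0]
force: [0.5, -0.1, -0.9]
opening: 0.0352
gripper_force: 29.3
```

Call:
send_rows:
  increments:
    - [[0, 0, 0.1, 0], [0, 0, 0.25, 0], [0, 0, 0.35, 0], [0, 0, 0.35, 0], [0, 0, 0.35, 0]]

```text
clock: 21.92
tool_pos: [0.471, -0.1408, 0.1482]
orientation: [179.9, -0.0, -113.0]
force: [-0.3, -0.1, -0.8]
opening: 0.0349
gripper_force: 29.3
```

```bash
python3 - <<'E'
from h import *
o=ctrl.get_obs();print(o['tool_pos'],o['force'],o['opening'])
i=ctrl.snapshot('side')
cv2.imwrite('pics/s6.png',cv2.resize(i[180:290,230:350,::-1],None,fx=5,fy=5,interpolation=cv2.INTER_CUBIC))
E
```

```text
[ 0.47102333 -0.14084137  0.14816207] [-0.32262942 -0.08489151 -0.77121355] 0.03490553132614435
```

View pics/s6.png

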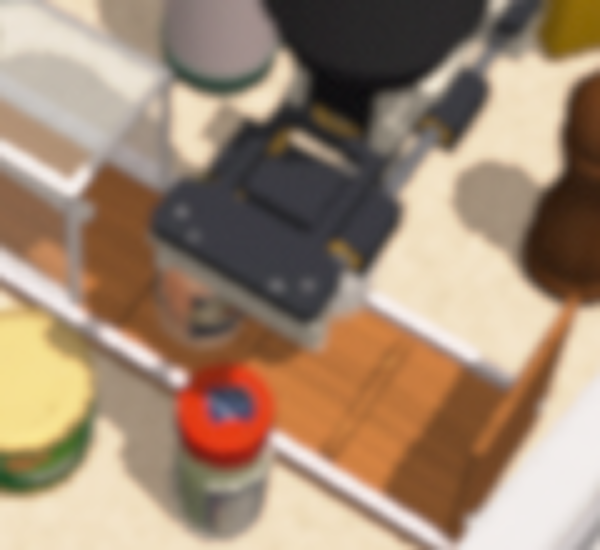

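Call:
send_rows:
  increments:
    - [[-0.04, -0.07, 0, 0], [-0.1, -0.17, 0, 0], [-0.145, -0.246, 0, 0], [-0.145, -0.246, 0, 0], [-0.145, -0.246, 0, 0]]

```text
clock: 22.6
tool_pos: [0.4426, -0.1903, 0.1489]
orientation: [-180.0, 0.0, -113.1]
force: [0.8, -0.0, -0.8]
opening: 0.0349
gripper_force: 29.3
```

Call:
send_rows:
  increments:
    - [[0, 0, -0.1, 0], [0, 0, -0.22, 0], [0, 0, -0.34, 0], [0, 0, -0.4, 0], [0, 0, -0.43, 0], [0, 0, -0.44, 0], [0, 0, -0.44, 0]]

```text
clock: 23.48
tool_pos: [0.443, -0.1902, 0.0614]
orientation: [-180.0, 0.0, -113.0]
force: [0.3, -0.1, -1.2]
opening: 0.0351
gripper_force: 29.3
```

Call:
send_rows:
  increments:
    - [[0, 0, -0.005, 0], [0, 0, -0.01, 0], [0, 0, -0.01, 0], [0, 0, -0.01, 0]]

```text
clock: 23.98
tool_pos: [0.4429, -0.1902, 0.0594]
orientation: [-180.0, 0.0, -113.0]
force: [-1.8, 0.4, 6.0]
opening: 0.0352
gripper_force: 29.8
```

Call:
send_rows:
  increments:
    - [[0, 0, -0.004, 0], [0, 0, -0.007, 0], [0, 0, -0.007, 0]]

```text
clock: 24.35
tool_pos: [0.4431, -0.1903, 0.0592]
orientation: [-179.9, -0.0, -113.0]
force: [-5.7, 3.4, 20.7]
opening: 0.0345
gripper_force: 31.0
```

Call:
send_rows:
  increments:
    - [[0, 0, 0.007, 0], [0, 0, 0.007, 0]]

```text
clock: 24.6
tool_pos: [0.4429, -0.1902, 0.0594]
orientation: [-180.0, 0.0, -113.0]
force: [-1.6, 1.6, 7.2]
opening: 0.0351
gripper_force: 30.0
```

Call:
send_rows:
  increments:
    - [[0, 0, 0, 0], [0, 0, 0, 0], [0, 0, 0, 0], [0, 0, 0.2, 0], [0, 0, 0.5, 0], [0, 0, 0.7, 0], [0, 0, 0.7, 0]]
  jaw: 0.8

```text
clock: 25.48
tool_pos: [0.4445, -0.1904, 0.2022]
orientation: [-179.6, 0.1, -113.0]
force: [0.9, 0.0, -0.2]
opening: 0.0699
gripper_force: 0.0
```

```bash
python3 - <<'E'
from h import *
O=np.array([.5115,-.0410]);u=np.array([.391,.9205]);ex=np.array([.9205,-.391])
print(ctrl.get_obs()['tool_pos'])
ctrl.snapshot('side')
for t,z,g in(('salt_shaker',.01,(.443,-.19)),('tall_jar',0,(.394,-.105)),('short_jar',.01,(.49,-.08))):
    r=fit('side',t,z,g);print(t,r)
    if r: d=r[0]-O;print('  rack frame',d@ex,d@u)
E
```

```text
[ 0.44454737 -0.19037113  0.20223825]
salt_shaker (array([ 0.44131085, -0.19003479]), np.float64(0.7681365576102418), 0.67, np.float64(372.0), [303.0, 250.0, 323.8, 275.6])
  rack frame -0.006336507781982348 -0.1646304810791015
tall_jar (array([ 0.39402644, -0.10420487]), np.float64(0.899067005937235), 0.91, np.float64(599.0), [261.6, 251.9, 284.3, 289.2])
  rack frame -0.08342130740037558 -0.10411224188518522
short_jar (array([ 0.49164972, -0.07868649]), np.float64(0.9617886178861789), 0.69, np.float64(604.0), [262.9, 213.2, 282.0, 249.0])
  rack frame -0.003536768030330686 -0.04245187837457665
```

Call:
send_rows:
  increments:
    - [[-0.1, 0.18, 0, 0], [-0.2, 0.36, 0, 0], [-0.243, 0.427, 0, 0], [-0.243, 0.427, 0, 0], [-0.243, 0.427, 0, 0]]

```text
clock: 26.3
tool_pos: [0.3941, -0.1049, 0.1984]
orientation: [179.9, -0.0, -113.0]
force: [0.8, 0.1, 0.0]
opening: 0.0702
gripper_force: 0.0
```

Call:
send_rows:
  increments:
    - [[0, 0, -0.25, 0], [0, 0, -0.5, 0], [0, 0, -0.65, 0], [0, 0, -0.715, 0], [0, 0, -0.715, 0], [0, 0, -0.715, 0]]

```text
clock: 27.05
tool_pos: [0.3945, -0.105, 0.0562]
orientation: [-180.0, -0.0, -113.1]
force: [-0.1, -0.5, 0.3]
opening: 0.0701
gripper_force: 0.0
```

Call:
send_rows:
  increments:
    - [[0, 0, 0, 0], [0, 0, 0, 0], [0, 0, 0, 0], [0, 0, 0, 0], [0, 0, 0, 0], [0, 0, 0, 0]]
  jaw: 0

```text
clock: 27.8
tool_pos: [0.3943, -0.1047, 0.0562]
orientation: [-180.0, 0.0, -113.0]
force: [0.3, -0.7, 4.7]
opening: 0.0441
gripper_force: 29.9
```

Call:
send_rows:
  increments:
    - [[0, 0, 0.1, 0], [0, 0, 0.35, 0], [0, 0, 0.55, 0], [0, 0, 0.6, 0], [0, 0, 0.6, 0]]

```text
clock: 28.42
tool_pos: [0.3937, -0.1046, 0.1757]
orientation: [-180.0, 0.0, -113.0]
force: [-0.5, -0.6, -1.5]
opening: 0.0437
gripper_force: 29.9
```

Call:
send_rows:
  increments:
    - [[0.08, -0.035, 0, 0], [0.2, -0.085, 0, 0], [0.3, -0.13, 0, 0], [0.375, -0.162, 0, 0], [0.375, -0.162, 0, 0], [0.375, -0.162, 0, 0]]

```text
clock: 29.18
tool_pos: [0.4683, -0.1371, 0.1752]
orientation: [179.9, -0.0, -113.1]
force: [0.4, 0.5, -1.5]
opening: 0.0438
gripper_force: 29.9
```

Call:
send_rows:
  increments:
    - [[0, 0, -0.12, 0], [0, 0, -0.28, 0], [0, 0, -0.42, 0], [0, 0, -0.5, 0], [0, 0, -0.53, 0], [0, 0, -0.54, 0], [0, 0, -0.54, 0]]

```text
clock: 30.05
tool_pos: [0.4694, -0.137, 0.0686]
orientation: [-179.9, 0.0, -113.0]
force: [0.7, 0.4, -0.4]
opening: 0.044
gripper_force: 29.9
```

Call:
send_rows:
  increments:
    - [[0, 0, -0.005, 0], [0, 0, -0.01, 0], [0, 0, -0.01, 0], [0, 0, -0.01, 0]]

```text
clock: 30.55
tool_pos: [0.4693, -0.1371, 0.0663]
orientation: [-180.0, 0.0, -113.0]
force: [-0.8, 0.2, 2.9]
opening: 0.0436
gripper_force: 29.9
```

Call:
send_rows:
  increments:
    - [[0, 0, 0, 0], [0, 0, 0, 0], [0, 0, 0, 0], [0, 0, 0.2, 0], [0, 0, 0.5, 0], [0, 0, 0.77, 0], [0, 0, 0.77, 0]]
  jaw: 0.8

```text
clock: 31.42
tool_pos: [0.4715, -0.1372, 0.2246]
orientation: [-179.5, 0.2, -113.0]
force: [0.3, 0.4, -1.2]
opening: 0.07
gripper_force: 0.0
```

Call:
send_rows:
  increments:
    - [[0.207, 0.479, 0, 0.52], [0.207, 0.479, 0, 0.52], [0.207, 0.479, 0, 0.52], [0.207, 0.479, 0, 0.52], [0.207, 0.479, 0, 0.52]]

```text
clock: 32.05
tool_pos: [0.5101, -0.0412, 0.2192]
orientation: [179.9, 0.0, -68.3]
force: [-0.8, -0.3, 0.0]
opening: 0.0704
gripper_force: 0.0
```

Call:
send_rows:
  increments:
    - [[0.207, 0.479, 0, 0.52], [0.207, 0.479, 0, 0.52], [0.207, 0.479, 0, 0.52], [0.207, 0.479, 0, 0.52], [0.207, 0.479, 0, 0.52], [0.207, 0.479, 0, 0.52]]

```text
clock: 32.8
tool_pos: [0.5517, 0.0542, 0.2198]
orientation: [180.0, 0.0, -23.9]
force: [0.3, -0.5, 0.7]
opening: 0.0703
gripper_force: 0.0
```

```bash
python3 - <<'E'
from h import *
O=np.array([.5115,-.0410]);u=np.array([.391,.9205]);ex=np.array([.9205,-.391])
print(ctrl.get_obs()['tool_pos'])
for n in('side','top'):
  i=ctrl.snapshot(n)
  if n=='side':cv2.imwrite('pics/s7.png',cv2.resize(i[110:310,160:420,::-1],None,fx=3,fy=3,interpolation=cv2.INTER_CUBIC))
  for t,z,g in(('salt_shaker',.01,(.443,-.19)),('tall_jar',.01,(.469,-.137)),('short_jar',.01,(.49,-.08))):
    r=fit(n,t,z,g);print(n,t,r and r[:3])
    if r: d=r[0]-O;print('  rack frame',d@ex,d@u)
E
```

```text
[0.55166922 0.05422125 0.21978064]
side salt_shaker (array([ 0.44311775, -0.1915738 ]), np.float64(0.8736270836025326), 0.55)
  rack frame -0.004071500374316987 -0.16534064167785636
side tall_jar (array([ 0.46734235, -0.13648868]), np.float64(0.8992523364485981), 0.72)
  rack frame -0.0033110457734168014 -0.10516296944725513
side short_jar (array([ 0.49198839, -0.07803768]), np.float64(0.9416330332194971), 0.74)
  rack frame -0.0034787017803191954 -0.041722224670410146
top salt_shaker (array([ 0.44131615, -0.18807273]), np.float64(0.80379513633014), 0.51)
  rack frame -0.007098800133109015 -0.1628223361608684
top tall_jar (array([ 0.46886595, -0.13674097]), np.float64(0.9336447092929618), 0.83)
  rack frame -0.0018099269258380257 -0.1047994764710516
top short_jar (array([ 0.49045013, -0.07792052]), np.float64(0.9304446978335233), 0.89)
  rack frame -0.004940483450919421 -0.04221584371040018
```

View pics/s7.png

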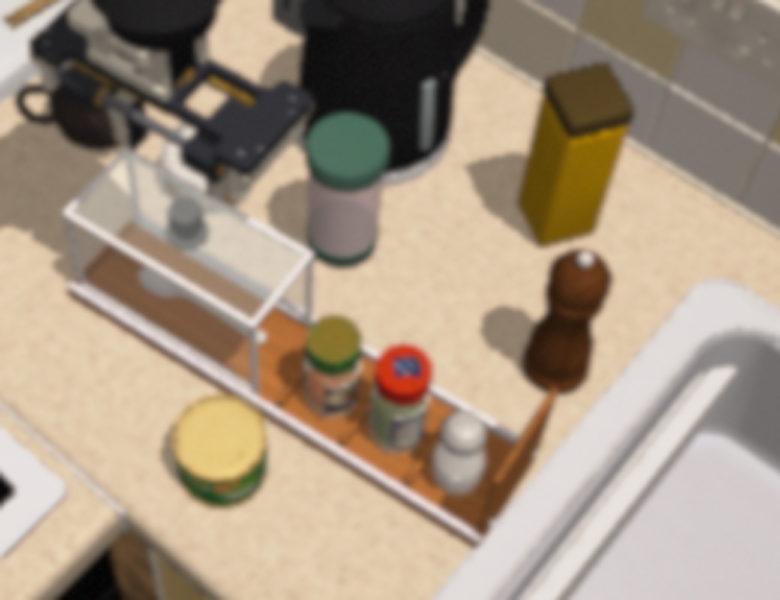

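Call:
send_rows:
  increments:
    - [[0, 0, -0.25, 0], [0, 0, -0.431, 0], [0, 0, -0.431, 0]]

```text
clock: 33.58
tool_pos: [0.55, 0.0537, 0.1314]
orientation: [179.8, 0.2, -23.7]
force: [-0.6, -0.4, 0.9]
opening: 0.0703
gripper_force: 0.0
```

Call:
send_rows:
  increments:
    - [[0, 0, 0, 0], [0, 0, 0, 0], [0, 0, 0, 0], [0, 0, 0, 0], [0, 0, 0, 0], [0, 0, 0, 0], [0, 0, 0, 0]]
  jaw: 0

```text
clock: 34.45
tool_pos: [0.5518, 0.0544, 0.1341]
orientation: [180.0, -0.0, -23.6]
force: [-1.8, -0.8, 4.2]
opening: 0.0274
gripper_force: 30.0
```

Call:
send_rows:
  increments:
    - [[-0.02, -0.047, 0, 0], [-0.06, -0.141, 0, 0], [-0.11, -0.26, 0, 0], [-0.16, -0.377, 0, 0], [-0.21, -0.495, 0, 0], [-0.26, -0.612, 0, 0], [-0.31, -0.73, 0, 0], [-0.35, -0.824, 0, 0], [-0.38, -0.895, 0, 0], [-0.395, -0.93, 0, 0], [-0.405, -0.954, 0, 0], [-0.405, -0.954, 0, 0]]

```text
clock: 35.95
tool_pos: [0.4699, -0.1367, 0.134]
orientation: [180.0, 0.1, -23.7]
force: [-4.8, 0.6, 7.5]
opening: 0.0273
gripper_force: 30.0
```

Travelled about 208 mm; nudge on to the stop.

Call:
send_rows:
  increments:
    - [[-0.004, -0.01, 0, 0], [-0.008, -0.02, 0, 0], [-0.012, -0.028, 0, 0], [-0.012, -0.028, 0, 0]]

```text
clock: 36.45
tool_pos: [0.4683, -0.1406, 0.134]
orientation: [-179.9, 0.0, -23.7]
force: [-4.6, 10.4, 9.2]
opening: 0.0275
gripper_force: 30.0
```

Call:
send_rows:
  increments:
    - [[0.002, 0.006, 0, 0], [0.002, 0.006, 0, 0]]

```text
clock: 36.7
tool_pos: [0.4683, -0.1405, 0.134]
orientation: [-180.0, 0.0, -23.6]
force: [-3.3, 4.4, 7.5]
opening: 0.0274
gripper_force: 30.0
```

Call:
send_rows:
  increments:
    - [[0, 0, 0, 0], [0, 0, 0, 0], [0, 0, 0, 0], [0, 0, 0.1, 0], [0, 0, 0.4, 0], [0, 0, 0.8, 0], [0, 0.5, 0.8, 0], [0, 1, 0.8, 0], [0, 1, 0.8, 0], [0, 1, 0.8, 0], [0, 1, 0.8, 0]]
  jaw: 0.7

```text
clock: 38.08
tool_pos: [0.4687, 0.06, 0.2936]
orientation: [180.0, 0.0, -23.5]
force: [0.2, -0.3, 0.1]
opening: 0.0615
gripper_force: 0.0
```

```bash
python3 - <<'E'
from h import *
print(ctrl.get_obs()['tool_pos'])
i=ctrl.snapshot('side');cv2.imwrite('pics/s8.png',cv2.resize(i[110:310,160:420,::-1],None,fx=3,fy=3,interpolation=cv2.INTER_CUBIC))
E
```

```text
[0.46871758 0.06001119 0.29356717]
```

View pics/s8.png

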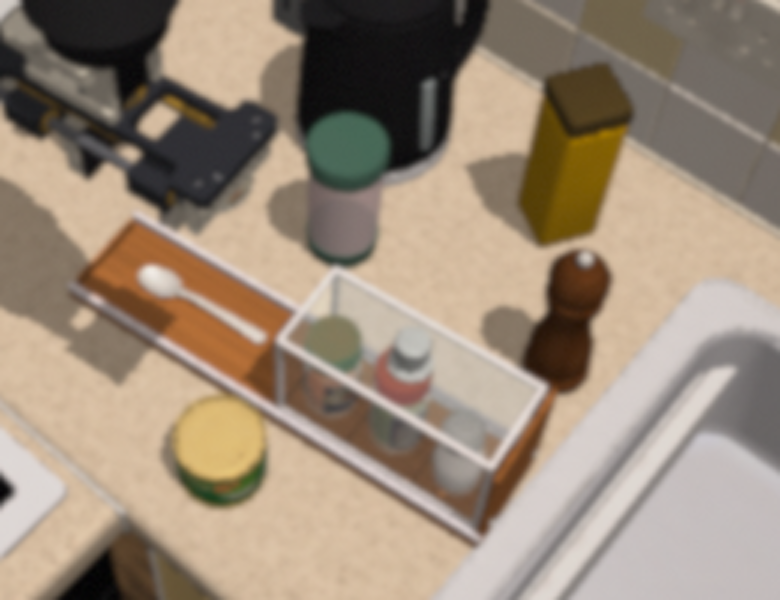

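The guard is shut against the end panel (right edge at about (545,385)), with all three jars upright and the spoon in place.

```bash
python3 -c "
from plant import ctrl
print(ctrl.close_job())"
```

```text
the job is handed in; nothing more can be done
None
```

I swapped the salt shaker and the tall jar, slid the guard shut against the end panel, and handed the job in at about 38 s; `close_job` gave no verdict, and I viewed 11 pictures, one over the limit of 10.

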